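# Set up a basket-weaving place: former, base and weight on the turntable, tools on the cork

## Task

Set up this place for weaving a small basket, worked from the robot's side of the table. Stand the wooden former upright in the middle of the turntable, lay the drilled base that is as wide as the former flush on top of it, and stand the iron weight in the middle of that base to hold it down; leave the smaller base where it lies. Lay the two tools lengthwise on the cork mat, wholly on the cork and pointing away from the robot: the cutters along the middle of the half nearer the turntable, so that they lie between it and the awl, and the awl along the middle of the other half.

Things in the scene. Friction and masses are not known exactly. Their poses are not given: they have to be found in the camera images.
- turntable_top (a point): Small metal banding wheel (turntable): a fixed dark foot that carries a flat aluminium disc, 140 mm across, with concentric rings, its top face 40 mm above the table. The disc turns stiffly about its upright axis. The point is the centre of the top face; z up. It stands beside the cork mat, on its left or its right.
- cork_mat: Flat cork tool mat, 220 x 140 x 4 mm, fixed to the table. Origin at the centre of its underside (table level); x along its long side, away from the robot, y across it to the left as the robot sees it, z up. Turned by up to 12 degrees. Its halves are the two 70 mm wide strips either side of its long middle line (their middle lines at y = +35 and -35 mm).
- former_center (a point): Basket former: plain turned block of light wood, an upright cylinder 58 mm in diameter and 64 mm high, with two thin dark lines round it and a small dark hole mark in the top; about 0.13 kg. The point is its centre, 32 mm above its underside; z is its axis, up at the start.
- base_large_center (a point): The larger drilled base: round plywood disc 58 mm in diameter and 8 mm thick, with 18 small dark holes near its rim; it lies flat, either face may be up; about 16 g. The point is its centre, 4 mm above its underside; z is its axis.
- base_small_center (a point): The smaller drilled base, not for this basket: round plywood disc 40 mm in diameter and 8 mm thick, with 12 small dark holes near its rim. The point is its centre, 4 mm above its underside.
- weight_center (a point): Dark iron basket weight, 0.3 to 0.55 kg, 52 mm high: a cylinder 46 mm in diameter and 30 mm high, on it a thin neck and a round knob 22 mm in diameter, from 38 to 52 mm above the underside (knob's middle 19 mm above the point). The point is its centre, 26 mm above its underside; z is its axis, up at the start.
- cutters_joint (a point): Steel side cutters lying flat, 160 mm long, 12 mm thick, two black handles up to 52 mm apart over all. The point is the middle of the joint (solid steel, 28 mm long, 20 wide, near the balance point: grip here), 6 mm above the underside. x runs to the jaws: jaw tips 54 mm ahead of the point, handle ends 106 behind; z up. At the start they point away from the robot within 20 degrees.
- awl_grip (a point): Basket-maker's awl lying flat, 160 mm long: square light-wood handle 22 x 22 x 80 mm, then a brass collar and a level steel spike 6 mm thick. The point is on the handle's axis near the balance point, 11 mm above the underside. x runs along the awl: spike tip 105 mm ahead of the point, handle front 25 ahead, butt 55 behind; z up. At the start it points away from the robot within 20 degrees.
Mind the look-alikes: they are no part of the job. Of the things shaped like the part that bears cutters_joint, the black one is meant. Leave any green look-alike of the part that bears awl_grip alone.

How it is judged:
By the outcome, as a careful person would: the job done as asked, in the order asked, and still so for the second after the job is handed in, with the robot touching nothing.
It also fails if it takes over 138 s, if anything falls off the work surface, if the arm or the gripper's body presses on something with over 40 N, if the wrist force passes 120 N, or if a joint passes its speed limit or range.

## Robot

A 7-joint arm with a two-finger parallel gripper is mounted at the origin on the work surface. World frame = base frame: x ahead of the robot, y to its left, z up, the work surface at z = 0. Lengths are in m, angles in rad, forces in N, time in s.
With the tool pointing down it reaches from about 0.425 to 0.95 m from the base axis. Payload 4.7 kg.
Tool frame: the origin (TCP) lies at the very end of the fingers, on their centre line; the grasp point (between the pads) lies 19 mm behind it; z points along the fingers, y is the line along which they close (so a half turn about z gives the same grasp; the last joint's range is limited). The gripper opens to 85 mm and grips with 20 to 120 N. Pads are 22 mm wide; open, the fingers measure 114 mm over their backs; the gripper's body (76 mm by 85 mm) begins 54 mm behind the grasp point. The pads swing forward as they close: fully open they stand 13 mm farther back than shut.
Start: joints at [1.285, 0.469, -0.049, 1.532, 0.024, 1.141, -0.082], TCP at [0.171, -0.653, 0.231] pointing down, gripper open.
Joint ranges: [-2.59, 2.59], [-0.33, 1.99], [-1.39, 1.29], [0.1, 2.45], [-1.04, 4.18], [0.21, 1.99], [-2.66, 2.66]. Speed limits (rad/s): [2.57, 2.57, 3.14, 3.14, 3.14, 3.14, 3.14].

## Interface

Orientations are given as a unit quaternion [w, x, y, z].
In Python, from cell import arm gives the robot as it stands.
- The arm moves only by the shell command python3 -m creep 'ROWS' [FORCE]. ROWS is JSON, a list of rows, each a list of 3 entries, a list of its own where there are three numbers: the opening, from -1 (shut) to 1 (fully open), then the shift along the tool's x, y, z in m, then the turn about the tool's z in rad. A call has 1 to 8 rows; each row shifts and turns the commanded pose from where the row before left it, along the tool's axes as they then stand; what a row does not reach is not made up. A row lasts 1/8 s, in which the tool goes at most 62.5 mm and 10.7 degrees, less where a joint would pass 70% of its speed; a pose out of reach is approached as far as the arm can. A call is refused whole if a number of a shift passes 0.0625 or a number of a turn 0.188, either way. A call with a gripper value outside its range is refused whole. The fingers move at their own pace and stop on an object; FORCE is the grip in N (left out, the last holds). Time passes only in rows, so rows that do not move let the fingers close. It gives the time, the measured TCP pose, the force, the opening and the grip force at its end, in the units of the state.
- arm.read_state(): the state, without advancing time (a new reading comes with each control period).
- arm.read_camera(name): name is "scene" or "top" or "wrist"; returns a dict with "frame" (400x640x3 uint8, red, green, blue), "range_z" (400x640 float32, m along the optical axis (not along the pixel's ray), 0 where there is no reading), "camera_matrix" (3x3 intrinsics, pixels), "camera_from_world" (4x4, takes a point from world to camera coordinates). Camera axes: x right, y up, looking along -z (the intrinsics and any distortion apply to the point x, -y, -z); pixel columns grow to the right and rows downward; lengths in m; the calibration is good to about 2 mm. A picture is of the moment at which its call begins.
- arm.job_done(): hands the job in; it is judged then, once.
Trained networks look in a picture, given as the dict that the camera call returned (one of the last four; its "shot" number tells which), for a name from the list of things; names that differ only in an ending like _2 or _b are one class to them, and where a whole thing is asked for, a point or a joint stands for the part that bears it (a point fixed in the world has none). Each returns a list of dicts, best first, with "confidence" (0 to 1); they miss things now and then, are a little off and sometimes report something else, mostly with a low value. They report only what shows in the picture. A call takes as long as a camera call. They do not tell look-alikes from the thing itself.
- arm.spot_in(name, picture): "centre" ([x, y, z] in m, in world coordinates, good to about 4 mm: the middle of the surface that is visible of it).
The state is a dict: "t": time; "q": joint angles; "joint_velocities": joint speeds; "tau": joint torques, N m; "eef_pos": TCP position; "orientation": TCP orientation; "force": force on the tool from outside, world axes, zero at the start; "torque": the same for the moment, N m; "width": finger opening in m; "grasp_force": force on a finger pad.
Only numpy, scipy, OpenCV 4.12 (cv2) and the standard library are available. Lean on these libraries where they do the work, as an engineer would, in place of code of your own. Each camera call takes 0.05 s, during which the arm holds its last target. There are 200 camera calls.

## Working session

There is one attempt and no reset: what is moved stays moved. The work goes in short steps, Python scripts to look and compute and a shell command to move; the robot and the scene stay as the last step left them, time stands still between calls to the robot, and variables do not carry over. Pictures are saved under pics/ and viewed, at most 14 in all, crops included, and the job is handed in when it is done.

```bash
ls; mkdir -p pics; cat > h.py <<'E'
import numpy as np, cv2
from cell import arm
def cam(n,save=None):
    p=arm.read_camera(n)
    if save: cv2.imwrite('pics/'+save,p['frame'][:,:,::-1])
    return p
def px2w(p,u,v,z=None):
    K=np.array(p['camera_matrix']);T=np.linalg.inv(np.array(p['camera_from_world']))
    d=np.array([(u-K[0,2])/K[0,0],-(v-K[1,2])/K[1,1],-1.])
    o=T[:3,3];r=T[:3,:3]@d
    s=p['range_z'][int(v),int(u)] if z is None else (z-o[2])/r[2]
    return o+s*r
def cloud(p):
    K=np.array(p['camera_matrix']);T=np.linalg.inv(np.array(p['camera_from_world']))
    v,u=np.mgrid[:400,:640];s=p['range_z']
    c=np.stack([(u-K[0,2])/K[0,0]*s,-(v-K[1,2])/K[1,1]*s,-s],-1)
    return c@T[:3,:3].T+T[:3,3]
E
python3 - <<'E'
from h import *
for n in('scene','top'):
    p=cam(n,n+'0.png')
    T=np.linalg.inv(p['camera_from_world']);print(n,T[:3,3].round(3),p['camera_matrix'][0][0])
    for k in 'turntable_top cork_mat former_center base_large_center base_small_center weight_center cutters_joint awl_grip'.split():
        print(k,[(np.round(d['centre'],3).tolist(),round(d['confidence'],2)) for d in arm.spot_in(k,p)][:4])
s=arm.read_state();print(s)
E
```

```text
pics
scene [ 1.294 -0.163  0.769] 405.7223193155018
turntable_top [([0.604, 0.105, 0.041], 0.96)]
cork_mat [([0.583, -0.118, 0.006], 0.7)]
former_center [([0.615, -0.28, 0.062], 0.57)]
base_large_center [([0.39, -0.279, 0.009], 0.6)]
base_small_center []
weight_center [([0.385, 0.296, 0.031], 0.76)]
cutters_joint [([0.439, 0.412, 0.014], 0.78), ([0.342, 0.577, 0.008], 0.65)]
awl_grip [([0.475, -0.436, 0.018], 0.88), ([0.19, -0.295, 0.02], 0.61), ([0.317, -0.477, 0.023], 0.52)]
top [0.19  0.045 1.568] 493.083488828049
turntable_top [([0.591, 0.11, 0.038], 0.61)]
cork_mat [([0.574, -0.117, -0.001], 0.71), ([0.432, 0.417, 0.012], 0.22)]
former_center [([0.596, -0.279, 0.063], 0.85), ([0.46, -0.436, 0.023], 0.49)]
base_large_center [([0.387, -0.279, 0.01], 0.76)]
base_small_center [([0.576, 0.272, 0.009], 0.62)]
weight_center [([0.374, 0.302, 0.028], 0.51), ([0.433, 0.414, 0.009], 0.43)]
cutters_joint [([0.336, 0.572, 0.01], 0.8), ([0.432, 0.418, 0.011], 0.53)]
awl_grip [([0.175, -0.293, 0.022], 0.77), ([0.302, -0.472, 0.02], 0.66), ([0.46, -0.435, 0.024], 0.47)]
{'t': 0.9, 'q': array([ 1.28508968,  0.46858989, -0.0485955 ,  1.53250159,  0.02411661,
        1.14100273, -0.08232526]), 'joint_velocities': array([6.35577875e-04, 5.07124771e-04, 9.72629085e-04, 5.79677415e-04,
       6.01829294e-04, 6.86514074e-04, 4.73998003e-05]), 'tau': array([-1.01975696e-03, -5.10149288e+01, -4.72890597e-02, -2.38015348e+01,
        1.07402538e-02,  8.90942829e-04, -1.23013386e-06]), 'eef_pos': array([ 0.17148673, -0.65287   ,  0.23134099]), 'orientation': array([3.96243349e-05, 9.91768403e-01, 1.28044650e-01, 1.69186549e-05]), 'force': array([-0.39309525,  0.5417412 ,  0.34085688]), 'torque': array([ 0.01841776,  0.01281762, -0.02162912]), 'grasp_force': 0.0, 'width': 0.0855855973337669}
```

View pictures.

View pics/top0.png

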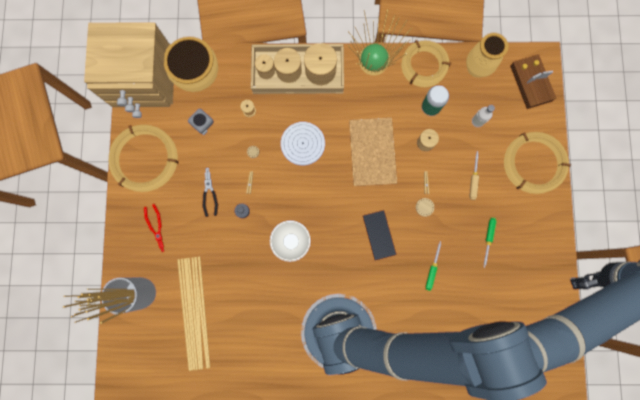

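View pics/scene0.png

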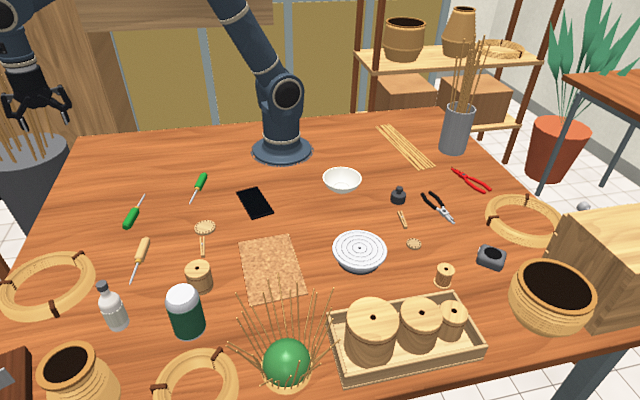

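The top view shows the turntable (303,143) left of the mat (373,152), former (429,139), large base (425,207), awl (475,175; green ones are at 430,265 and 490,240), black cutters (210,192), weight (242,211) and small base (253,152). The scene view agrees. Next I fit shapes from the depth data.

```bash
cat >> h.py <<'E'
def seg(p,c,r,z0,z1):
    X=cloud(p);m=(np.hypot(X[...,0]-c[0],X[...,1]-c[1])<r)&(X[...,2]>z0)&(X[...,2]<z1)&(p['range_z']>0)
    return X[m],p['frame'][m].astype(int),m
def circ(P):
    (c,r)=cv2.minEnclosingCircle(P[:,:2].astype(np.float32));return np.round(c,4),round(r,4),P[:,:2].mean(0).round(4),len(P),P[:,2].mean().round(4)
def rect(P):
    c,s,a=cv2.minAreaRect((P[:,:2]*1000).astype(np.float32));return np.round(c,1),np.round(s,1),round(a,1),P[:,:2].mean(0).round(4),len(P),P[:,2].mean().round(4)
E
python3 - <<'E'
from h import *
for n in('top','scene'):
    p=cam(n);print(n)
    X=cloud(p);print('table z',np.median(X[(abs(X[...,0]-.45)<.1)&(abs(X[...,1]-.0)<.03)][:,2]).round(4))
    print('tt',circ(seg(p,(.598,.107),.09,.033,.05)[0]))
    print('former',circ(seg(p,(.6,-.28),.05,.058,.075)[0]))
    print('base',circ(seg(p,(.388,-.279),.035,.0045,.02)[0]))
    print('weight',circ(seg(p,(.378,.3),.04,.024,.036)[0]),circ(seg(p,(.378,.3),.04,.045,.06)[0]))
    for nm,c in(('awl',(.46,-.435)),('cut',(.432,.417))):
        print(nm,rect(seg(p,c,.14,.005,.03)[0]))
    P,C,m=seg(p,(.58,-.118),.15,-.006,.012)
    hsv=cv2.cvtColor(p['frame'],cv2.COLOR_RGB2HSV)[m]
    print('mat hsv',hsv[np.hypot(*(P[:,:2]-[.58,-.118]).T)<.02].mean(0),'table',hsv[np.hypot(*(P[:,:2]-[.58,-.118]).T)>.147].mean(0))
    k=P[:,2]>.002; print('mat',rect(P[k]))
E
```

```text
top
table z 0.0007
tt (array([0.592 , 0.1091]), 0.0706, array([0.5911, 0.1091]), 1447, np.float64(0.0407))
former (array([ 0.6003, -0.2881]), 0.0292, array([ 0.6001, -0.288 ]), 263, np.float64(0.065))
base (array([ 0.3878, -0.279 ]), 0.0348, array([ 0.3898, -0.2788]), 244, np.float64(0.0094))
weight (array([0.3783, 0.3016]), 0.0229, array([0.3773, 0.3002]), 106, np.float64(0.0294)) (array([0.3775, 0.3022]), 0.0116, array([0.378 , 0.3017]), 39, np.float64(0.0521))
awl (array([ 455.7, -435.2]), array([276.9, 270.8]), 83.5, array([ 0.4626, -0.4586]), 1097, np.float64(0.0125))
cut (array([432.7, 415.9]), array([266.5, 275.4]), 26.9, array([0.4325, 0.4114]), 958, np.float64(0.0101))
mat hsv [ 16.88288288 113.91891892 197.36936937] table [ 15.35193133 160.77253219 186.20600858]
mat (array([ 579.1, -117.3]), array([294.9, 295.6]), 10.3, array([ 0.5772, -0.1186]), 3364, np.float64(0.0053))
scene
table z 0.0005
tt (array([0.5907, 0.1098]), 0.0717, array([0.5965, 0.1091]), 1741, np.float64(0.0404))
former (array([ 0.6003, -0.2861]), 0.0297, array([ 0.6028, -0.2865]), 404, np.float64(0.064))
base (array([ 0.3902, -0.2789]), 0.0298, array([ 0.3908, -0.2776]), 239, np.float64(0.0085))
weight (array([0.3788, 0.3017]), 0.0244, array([0.3829, 0.3001]), 97, np.float64(0.03)) (array([0.3775, 0.3029]), 0.0132, array([0.3798, 0.3018]), 32, np.float64(0.0513))
awl (array([ 470.9, -466.5]), array([206.4, 219.1]), 52.1, array([ 0.4683, -0.483 ]), 645, np.float64(0.0197))
cut (array([446.3, 411.8]), array([181.2, 262.5]), 8.8, array([0.4344, 0.3912]), 434, np.float64(0.0131))
mat hsv [ 14.85616438 118.87671233 226.88356164] table [ 12.27936508 154.92698413 207.02539683]
mat (array([ 578.9, -119.6]), array([294.3, 295.3]), 48.2, array([ 0.5822, -0.117 ]), 4047, np.float64(0.0043))
```

```bash
python3 - <<'E'
from h import *
for n in('top','scene'):
    p=cam(n);print(n);X=cloud(p);f=cv2.cvtColor(p['frame'],cv2.COLOR_RGB2HSV)
    K=cv2.morphologyEx
    m=((np.hypot(X[...,0]-.58,X[...,1]+.118)<.15)&(f[...,1]<138)&(abs(X[...,2]-.004)<.008)).astype(np.uint8)
    m=K(K(m,cv2.MORPH_CLOSE,np.ones((5,5))),cv2.MORPH_OPEN,np.ones((7,7)))
    print('mat',rect(X[m>0]))
    for nm,c,r in(('awl',(.46,-.435),.1),('cut',(.432,.417),.1)):
        d=np.abs(cv2.GaussianBlur(p['frame'],(1,1),0).astype(int)-np.array([0,0,0]))
        P,C,mm=seg(p,c,r,.007,.03)
        lab=cv2.connectedComponentsWithStats(mm.astype(np.uint8))
        i=1+lab[2][1:,4].argmax();print(nm,rect(X[lab[1]==i]))
    for z in(.05,.09,.12,.15,.2):
        q=(X[...,2]>z)&(abs(X[...,0]-.7)<.12)&(abs(X[...,1]+.3)<.15);
        if q.any(): print(z,X[q].min(0).round(3),X[q].max(0).round(3))
E
```

```text
top
mat (array([432.3, -92.3]), array([181.6, 525.5]), 79.6, array([ 0.5691, -0.1164]), 2855, np.float64(0.0118))
awl (array([ 483.2, -442.6]), array([ 28.7, 150. ]), 79.0, array([ 0.465 , -0.4364]), 235, np.float64(0.0193))
cut (array([439.3, 416.4]), array([155.9,  31. ]), 0.1, array([0.442 , 0.4192]), 193, np.float64(0.0121))
0.05 [ 0.58 -0.45  0.05] [ 0.82  -0.15   0.209]
0.09 [ 0.66 -0.45  0.09] [ 0.819 -0.15   0.209]
0.12 [ 0.695 -0.335  0.12 ] [ 0.819 -0.15   0.209]
0.15 [ 0.808 -0.198  0.154] [ 0.819 -0.15   0.209]
0.2 [ 0.813 -0.198  0.203] [ 0.814 -0.193  0.209]
scene
mat (array([ 876.6, -104.9]), array([830.2, 144. ]), 1.8, array([ 0.5914, -0.1167]), 3599, np.float64(0.0146))
awl (array([ 485.2, -437.8]), array([ 21.8, 148.6]), 82.5, array([ 0.4733, -0.4345]), 304, np.float64(0.0183))
cut (array([440.1, 412. ]), array([159.3,  47. ]), 8.0, array([0.4362, 0.4098]), 254, np.float64(0.0111))
0.05 [ 0.58 -0.45  0.05] [ 0.82  -0.156  0.207]
0.09 [ 0.662 -0.45   0.09 ] [ 0.82  -0.156  0.207]
0.12 [ 0.671 -0.45   0.12 ] [ 0.82  -0.161  0.207]
0.15 [ 0.806 -0.196  0.151] [ 0.82  -0.169  0.207]
0.2 [ 0.811 -0.196  0.201] [ 0.815 -0.193  0.207]
```

```bash
python3 -m creep '[[1,[0,0,-0.02],0.128],[1,[0.0625,0,0],0.129],[1,[0.0625,-0.0625,0],0],[1,[0.0625,-0.0625,0],0],[1,[0.0625,-0.06,0],0],[1,[0.06,-0.06,0],0],[1,[0.06,-0.06,0],0],[1,[0,0,0],0]]' 40
```

```text
t: 2.1
eef_pos: [0.4608, -0.4187, 0.2516]
orientation: [-0.001, 1.0, 0.006, 0.001]
force: [0.1, -0.9, 0.1]
width: 0.0855
grasp_force: 0.0
```

```bash
python3 - <<'E'
from h import *
p=cam('wrist','w1.png');X=cloud(p)
T=np.linalg.inv(p['camera_from_world']);print(T[:3,3].round(3),p['camera_matrix'][0][0])
for z0,z1 in((.005,.03),(.013,.03)):
    P,C,mm=seg(p,(.47,-.435),.13,z0,z1)
    lab=cv2.connectedComponentsWithStats(mm.astype(np.uint8));
    for i in range(1,lab[0]):
        if lab[2][i,4]>150: print(rect(X[lab[1]==i]))
E
```

```text
[ 0.542 -0.418  0.395] 323.30605532730544
(array([ 491.2, -440.1]), array([ 22.1, 159.9]), 81.8, array([ 0.4727, -0.437 ]), 1616, np.float64(0.0191))
(array([ 504.2, -550.2]), array([88.4, 19. ]), 20.7, array([ 0.5066, -0.5473]), 1016, np.float64(0.0239))
(array([ 486.6, -439.5]), array([ 22.1, 150.7]), 81.7, array([ 0.4682, -0.4364]), 1488, np.float64(0.0198))
(array([ 504.3, -550.2]), array([88.4, 19. ]), 20.7, array([ 0.5061, -0.548 ]), 867, np.float64(0.0262))
```

View pics/w1.png

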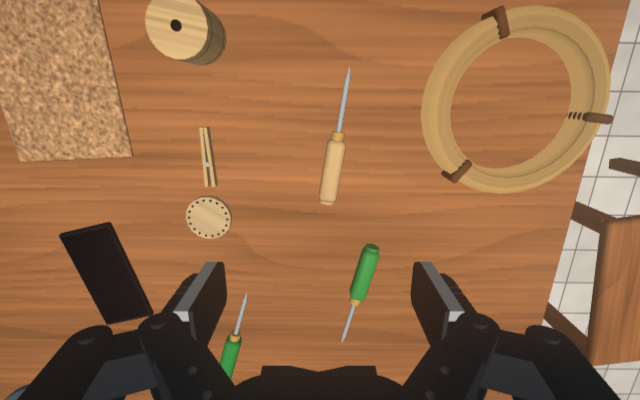

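The awl lies at (330,150) in the wrist view, pointing away and turned right about 8°; the greens lie elsewhere, and the base is at (209,217). The fit gives the awl grip at (0.4665,-0.4365), yaw -0.143. Moving above the former.

```bash
python3 -m creep '[[1,[0.05,-0.045,0.01],0.012],[1,[0.05,-0.045,0.02],0],[1,[0.039,-0.042,0.02],0],[1,[0,0,0],0]]' 40
python3 - <<'E'
from h import *
p=cam('wrist','w2.png')
print('former',circ(seg(p,(.6,-.287),.045,.06,.07)[0]))
print('base',circ(seg(p,(.39,-.279),.035,.005,.02)[0]))
E
```

```text
t: 2.65
eef_pos: [0.5879, -0.2975, 0.2021]
orientation: [-0.002, 1.0, -0.002, -0.001]
force: [-1.2, 0.5, -0.0]
width: 0.0854
grasp_force: 0.0
former (array([ 0.6  , -0.287]), 0.0289, array([ 0.6013, -0.287 ]), 3156, np.float64(0.0642))
base (array([ 0.3892, -0.2777]), 0.0295, array([ 0.3904, -0.2779]), 1388, np.float64(0.0083))
```

```bash
python3 -m creep '[[1,[0.012,-0.01,0],0],[1,[0,0,0.05],0],[1,[0,0,0.05],0],[1,[0,0,0],0]]'
```

```text
t: 3.2
eef_pos: [0.5948, -0.293, 0.1009]
orientation: [-0.001, 1.0, -0.007, -0.004]
force: [0.5, 0.4, 0.9]
width: 0.0854
grasp_force: 0.0
```

```bash
python3 -m creep '[[1,[0.005,-0.006,0.0],-0.01],[1,[0,0,0],0],[1,[0,0,0],0]]'
```

```text
t: 3.58
eef_pos: [0.6041, -0.2869, 0.1063]
orientation: [0.001, 1.0, -0.001, 0.002]
force: [-0.0, -0.1, 0.1]
width: 0.0852
grasp_force: 0.0
```

```bash
python3 -m creep '[[1,[-0.003,0,0.042],0],[1,[0,0,0.042],0],[1,[0,0,0],0],[1,[0,0,0],0],[1,[0,0,0],0]]'
```

```text
t: 4.2
eef_pos: [0.6017, -0.2873, 0.0228]
orientation: [0.001, 1.0, -0.001, 0.002]
force: [0.2, 0.1, 0.4]
width: 0.0852
grasp_force: 0.0
```

```bash
python3 -m creep '[[-1,[0,0,0],0],[-1,[0,0,0],0],[-1,[0,0,0],0],[-1,[0,0,0],0],[-1,[0,0,-0.02],0],[-1,[0,0,-0.04],0],[-1,[0,0,-0.03],0],[-1,[0,0,0],0]]' 50
```

```text
t: 5.2
eef_pos: [0.6019, -0.2874, 0.114]
orientation: [0.001, 1.0, -0.001, 0.003]
force: [-0.2, 0.9, -1.7]
width: 0.057
grasp_force: 53.5
```

```bash
python3 -m creep '[[-1,[0,-0.03,-0.005],0],[-1,[-0.003,-0.055,0],0],[-1,[-0.003,-0.055,0],0],[-1,[-0.003,-0.055,0],0],[-1,[0,-0.055,0],0],[-1,[0,-0.055,0],0],[-1,[0,-0.055,0],0],[-1,[0,-0.0366,0],0]]'; python3 -m creep '[[-1,[0,0,0],0],[-1,[0,0,0],0],[-1,[0,0,0],0]]'
python3 - <<'E'
from h import *
p=cam('wrist','w3.png');cam('top')
print('tt',circ(seg(p,(.592,.109),.09,.036,.045)[0]))
P=seg(p,(.592,.109),.05,.09,.20)[0];print(circ(P[P[:,2]>P[:,2].max()-.006]))
E
```

```text
t: 6.2
eef_pos: [0.5905, 0.1133, 0.1142]
orientation: [-0.0, 1.0, 0.001, -0.001]
force: [0.7, -0.7, -1.3]
width: 0.057
grasp_force: 53.6
t: 6.58
eef_pos: [0.5918, 0.1079, 0.1148]
orientation: [0.001, 1.0, -0.002, -0.0]
force: [0.8, 0.3, -1.0]
width: 0.057
grasp_force: 53.7
tt (array([0.5914, 0.1114]), 0.0699, array([0.6151, 0.1125]), 18239, np.float64(0.0402))
(array([0.6097, 0.1073]), 0.0296, array([0.6068, 0.1075]), 4275, np.float64(0.1968))
```

```bash
python3 -m creep '[[-1,[0.001,-0.002,0.02],0],[-1,[0,0,0.02],0],[-1,[0,0,0.009],0],[-1,[0,0,0],0],[-1,[0,0,0.001],0],[-1,[0,0,0],0]]'
```

```text
t: 7.42
eef_pos: [0.5934, 0.1121, 0.0659]
orientation: [-0.0, 1.0, -0.001, 0.001]
force: [0.2, -0.1, -0.4]
width: 0.057
grasp_force: 53.7
```

```bash
python3 -m creep '[[-1,[0,0.001,0.0015],0],[-1,[0,0,0.0015],0],[-1,[0,0,0],0],[-1,[0,0,0],0]]'
```

```text
t: 7.92
eef_pos: [0.5929, 0.111, 0.0623]
orientation: [0.0, 1.0, -0.001, 0.0]
force: [-0.4, 0.5, -1.1]
width: 0.0572
grasp_force: 53.7
```

```bash
python3 -m creep '[[-1,[0,0,0.001],0],[-1,[0,0,0],0]]'; python3 -m creep '[[1,[0,0,0],0],[1,[0,0,0],0],[1,[0,0,0],0],[1,[0,0,0],0],[1,[0,0,-0.06],0],[1,[0,0,-0.06],0],[1,[0,0,-0.04],0]]'
python3 - <<'E'
from h import *
for n in('top','scene','wrist'):
  p=cam(n); print(n,'tt',circ(seg(p,(.592,.109),.09,.036,.045)[0]),'former',circ(seg(p,(.592,.109),.045,.098,.11)[0]))
E
```

```text
t: 8.18
eef_pos: [0.5931, 0.111, 0.0617]
orientation: [0.0, 1.0, -0.001, 0.0]
force: [-1.4, -0.6, 2.1]
width: 0.057
grasp_force: 53.8
t: 9.05
eef_pos: [0.5937, 0.1113, 0.2245]
orientation: [-0.0, 1.0, -0.001, 0.002]
force: [0.6, 1.1, -1.2]
width: 0.0852
grasp_force: 0.0
top tt (array([0.5826, 0.1346]), 0.0638, array([0.5761, 0.1479]), 361, np.float64(0.0405)) former (array([0.585 , 0.1309]), 0.0146, array([0.584, 0.132]), 13, np.float64(0.1039))
scene tt (array([0.5917, 0.1111]), 0.0718, array([0.6069, 0.1055]), 1167, np.float64(0.0406)) former (array([0.5916, 0.1081]), 0.0305, array([0.5951, 0.1089]), 330, np.float64(0.1041))
wrist tt (array([0.5911, 0.1111]), 0.0699, array([0.601 , 0.1116]), 9405, np.float64(0.0403)) former (array([0.5926, 0.1104]), 0.029, array([0.5939, 0.1103]), 3327, np.float64(0.1041))
```

```bash
python3 -m creep '[[0.55,[-0.0256,0.0486,0],0],[0.55,[-0.0256,0.0486,0],0],[0.55,[-0.0256,0.0486,0],0],[0.55,[-0.0256,0.0486,0],0],[0.55,[-0.0256,0.0486,0],0],[0.55,[-0.0256,0.0486,0],0],[0.55,[-0.0256,0.0486,0.02],0],[0.55,[-0.0256,0.0486,0.04],0]]' 40;  python3 -m creep '[[0.55,[0,0,0.04],0],[0.55,[0,0,0.04],0],[0.55,[0,0,0],0]]'
python3 - <<'E'
from h import *
p=cam('wrist','w4.png');P=seg(p,(.39,-.279),.035,.005,.012)[0]
if len(P):print(circ(P))
E
```

```text
t: 10.2
eef_pos: [0.3885, -0.2753, 0.164]
orientation: [0.001, 1.0, -0.001, 0.001]
force: [0.5, -0.5, -0.1]
width: 0.0661
grasp_force: 0.0
t: 10.58
eef_pos: [0.3863, -0.2718, 0.0813]
orientation: [-0.002, 1.0, -0.001, -0.004]
force: [0.0, 0.4, -0.2]
width: 0.0659
grasp_force: 0.0
(array([ 0.3887, -0.2776]), 0.0292, array([ 0.3902, -0.2776]), 4853, np.float64(0.0082))
```

```bash
python3 -m creep '[[0.55,[0.002,0.004,0.03],0],[0.55,[0,0,0.03],0],[0.55,[0,0,0],0],[0.55,[0,0,0],0],[0.55,[0,0,0],0]]'
```

```text
t: 11.25
eef_pos: [0.3924, -0.2781, 0.0261]
orientation: [0.001, 1.0, -0.001, 0.001]
force: [1.1, -0.1, 0.1]
width: 0.0657
grasp_force: 0.0
```

```bash
python3 -m creep '[[0.55,[-0.003,0,0.012],0],[0.55,[0,0,0.012],0],[0.55,[0,0,0],0],[0.55,[0,0,0],0]]';python3 - <<'E'
from h import *
cam('wrist','w5.png')
E
```

```text
t: 11.75
eef_pos: [0.3883, -0.2774, 0.0003]
orientation: [-0.0, 1.0, -0.001, -0.0]
force: [-0.9, 0.4, 0.4]
width: 0.0664
grasp_force: 0.0
```

View pics/w5.png

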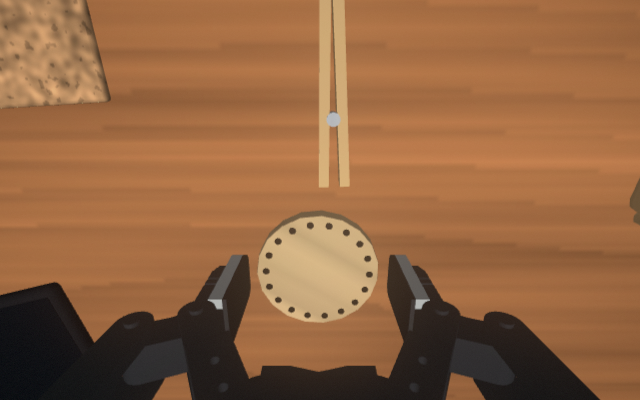

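The fingers straddle the large base (318,268), with the pads at x 240 and 398 and no contact yet. I go down in small steps.

```bash
python3 -m creep '[[0.55,[0,0,0.003],0],[0.55,[0,0,0],0],[0.55,[0,0,0],0]]';python3 -m creep '[[0.55,[0,0,0.002],0],[0.55,[0,0,0],0],[0.55,[0,0,0],0]]'
```

```text
t: 12.18
eef_pos: [0.3884, -0.2775, -0.0024]
orientation: [0.0, 1.0, -0.001, 0.0]
force: [-0.3, -0.4, -0.3]
width: 0.0661
grasp_force: 0.0
t: 12.55
eef_pos: [0.3884, -0.2775, -0.0045]
orientation: [0.0, 1.0, -0.001, 0.0]
force: [-0.2, 0.7, 0.8]
width: 0.0666
grasp_force: 0.0
```

```bash
python3 -m creep '[[0.55,[0,0,0.0015],0],[0.55,[0,0,0],0],[-1,[0,0,0],0],[-1,[0,0,0],0],[-1,[0,0,0],0],[-1,[0,0,0],0]]' 30
```

```text
t: 13.3
eef_pos: [0.3893, -0.2784, -0.0042]
orientation: [0.001, 1.0, -0.001, 0.001]
force: [-2.7, 0.2, 16.1]
width: 0.0567
grasp_force: 36.2
```

```bash
python3 -m creep '[[-1,[0,0,-0.02],0],[-1,[0,0,-0.04],0],[-1,[0,0,-0.05],0],[-1,[0,0,-0.05],0],[-1,[0,0,0],0]]'; python3 -m creep '[[-1,[0.0254,-0.0486,-0.005],0],[-1,[0.0254,-0.0486,0],0],[-1,[0.0254,-0.0486,0],0],[-1,[0.0254,-0.0486,0],0],[-1,[0.0254,-0.0486,0],0],[-1,[0.0254,-0.0486,0],0],[-1,[0.0254,-0.0486,0],0],[-1,[0.0254,-0.0486,0],0]]';python3 -m creep '[[-1,[0,0,0],0],[-1,[0,0,0],0],[-1,[0,0,0],0]]'
```

```text
t: 13.92
eef_pos: [0.3906, -0.2789, 0.1578]
orientation: [0.002, 1.0, -0.001, 0.004]
force: [0.2, -0.6, -0.7]
width: 0.0564
grasp_force: 32.3
t: 14.92
eef_pos: [0.5922, 0.1122, 0.1574]
orientation: [0.0, 1.0, -0.001, -0.001]
force: [0.1, 0.2, -0.8]
width: 0.0562
grasp_force: 32.3
t: 15.3
eef_pos: [0.5917, 0.1089, 0.1583]
orientation: [0.001, 1.0, -0.002, -0.001]
force: [-0.1, 0.8, -0.6]
width: 0.0565
grasp_force: 32.3
```

```bash
python3 - <<'E'
from h import *
p=cam('wrist','w6.png')
P,C,m=seg(p,(.592,.109),.04,.150,.19)
k=(C[:,0]>C[:,2]+40);print(circ(P[k]),np.percentile(P[k][:,2],[5,50,95]))
P,C,m=seg(p,(.592,.109),.09,.036,.045);print(circ(P))
E
```

```text
(array([0.5913, 0.1086]), 0.03, array([0.5935, 0.1084]), 10112, np.float64(0.1707)) [0.16974349 0.17069723 0.17163438]
(array([0.5912, 0.1113]), 0.07, array([0.613 , 0.1119]), 12315, np.float64(0.0402))
```

View pics/w6.png

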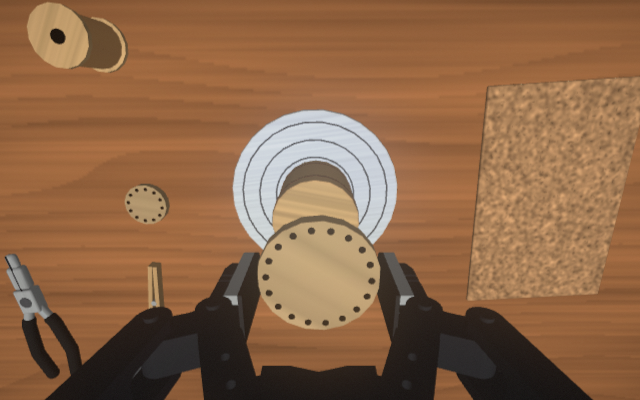

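The base is held level at (318,272), above the former (316,195). The held centre needs about +1 mm x and +2 mm y.

```bash
python3 -m creep '[[-1,[0.001,-0.0015,0.025],0],[-1,[0,0,0.02],0],[-1,[0,0,0.006],0],[-1,[0,0,0],0],[-1,[0,0,0],0],[-1,[0,0,0],0]]'
```

```text
t: 16.1
eef_pos: [0.5939, 0.1124, 0.1089]
orientation: [-0.0, 1.0, -0.001, 0.001]
force: [-0.4, 0.9, -0.2]
width: 0.0564
grasp_force: 32.3
```

```bash
python3 -m creep '[[-1,[-0.0006,0.0014,0.005],0],[-1,[0,0,0.0025],0],[-1,[0,0,0],0],[-1,[0,0,0],0],[-1,[0,0,0],0]]'
```

```text
t: 16.73
eef_pos: [0.5928, 0.1111, 0.1006]
orientation: [0.0, 1.0, -0.001, 0.0]
force: [-0.9, -0.1, 0.6]
width: 0.0562
grasp_force: 32.4
```

```bash
python3 -m creep '[[-1,[0,0.0005,0.0008],0],[-1,[0,0,0],0],[0.5,[0,0,0],0],[0.5,[0,0,0],0],[0.5,[0,0,0],0],[0.5,[0,0,-0.03],0],[0.5,[0,0,-0.05],0],[0.5,[0,0,-0.05],0]]'
python3 - <<'E'
from h import *
p=cam('wrist','w7.png')
print('base',circ(seg(p,(.592,.109),.045,.107,.12)[0]),'tt',circ(seg(p,(.592,.109),.09,.036,.045)[0]))
E
```

```text
t: 17.73
eef_pos: [0.5925, 0.1104, 0.2309]
orientation: [0.0, 1.0, -0.001, -0.0]
force: [1.0, -0.3, 0.2]
width: 0.064
grasp_force: 0.0
base (array([0.5928, 0.1098]), 0.0291, array([0.5941, 0.1099]), 3480, np.float64(0.1122)) tt (array([0.5909, 0.1111]), 0.07, array([0.6025, 0.1117]), 9089, np.float64(0.0403))
```

View pics/w7.png

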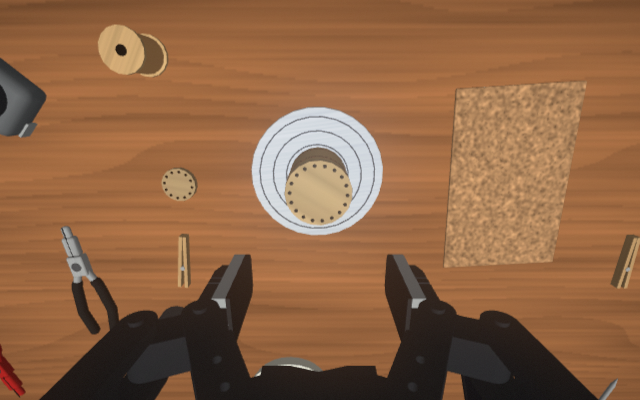

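The base sits flush on the former at (318,190), level. The mat corners are near (457,89), (586,81), (554,262) and (444,267).

```bash
python3 - <<'E'
from h import *
p=cam('wrist');X=cloud(p);f=cv2.cvtColor(p['frame'],cv2.COLOR_RGB2HSV)
m=((f[...,1]<138)&(abs(X[...,2]-.004)<.006)&(np.hypot(X[...,0]-.58,X[...,1]+.118)<.14)).astype(np.uint8)
m=cv2.morphologyEx(cv2.morphologyEx(m,cv2.MORPH_CLOSE,np.ones((5,5))),cv2.MORPH_OPEN,np.ones((9,9)))
print('mat',rect(X[m>0]))
for u,v in((457,89),(586,81),(554,262),(444,267)):print(px2w(p,u,v,.004).round(4))
P,C,mm=seg(p,(.432,.417),.11,.006,.03)
lab=cv2.connectedComponentsWithStats(mm.astype(np.uint8));i=1+lab[2][1:,4].argmax();print('cut',rect(X[lab[1]==i]))
E
python3 -m creep '[[0.6,[-0.0268,-0.024,0],0],[0.6,[-0.0268,-0.024,0],0],[0.6,[-0.0268,-0.024,0],0],[0.6,[-0.0268,-0.024,0],0],[0.6,[-0.0268,-0.024,0],0],[0.6,[-0.0268,-0.024,0],0],[0.6,[-0.0268,-0.024,0],0],[0.6,[-0.0268,-0.024,0.03],0]]' 60; python3 -m creep '[[0.6,[0,0,0.05],0],[0.6,[0,0,0],0],[0.6,[0,0,0],0]]'
python3 - <<'E'
from h import *
p=cam('wrist','w8.png')
print('knob',circ(seg(p,(.378,.302),.03,.043,.06)[0]),'body',circ(seg(p,(.378,.302),.04,.02,.035)[0]))
E
```

```text
mat (array([570.1, -40.2]), array([222.4, 294.3]), 1.9, array([ 0.5825, -0.1133]), 20669, np.float64(0.0061))
[ 0.6844 -0.0422  0.004 ]
[ 0.6924 -0.1827  0.004 ]
[ 0.4702 -0.1962  0.004 ]
[ 0.4631 -0.0534  0.004 ]
cut (array([439.7, 417.3]), array([156.2,  50.8]), 13.4, array([0.4401, 0.4118]), 1764, np.float64(0.0104))
t: 18.82
eef_pos: [0.3791, 0.3047, 0.2008]
orientation: [-0.002, 1.0, -0.001, 0.002]
force: [1.5, -0.0, -0.2]
width: 0.0684
grasp_force: 0.0
t: 19.2
eef_pos: [0.3797, 0.3032, 0.1507]
orientation: [-0.0, 1.0, -0.002, 0.001]
force: [0.9, 0.3, -0.9]
width: 0.0681
grasp_force: 0.0
knob (array([0.3772, 0.304 ]), 0.011, array([0.3787, 0.3041]), 583, np.float64(0.0511)) body (array([0.377 , 0.3041]), 0.0231, array([0.3815, 0.304 ]), 1571, np.float64(0.0297))
```

```bash
python3 -m creep '[[0.6,[-0.0025,-0.001,0.05],0],[0.6,[0,0,0.05],0],[0.6,[0,0,0.03],0],[0.6,[0,0,0.015],0],[0.6,[0,0,0],0],[0.6,[0,0,0],0],[0.6,[0,0,0],0]]'
```

```text
t: 20.12
eef_pos: [0.3771, 0.3046, 0.0059]
orientation: [-0.001, 1.0, -0.001, 0.001]
force: [-0.6, -0.0, 0.1]
width: 0.0682
grasp_force: 0.0
```

```bash
python3 -m creep '[[-1,[0,0,0],0],[-1,[0,0,0],0],[-1,[0,0,0],0],[-1,[0,0,0],0],[-1,[0,0,0],0]]' 60; python3 -m creep '[[-1,[0,0,-0.02],0],[-1,[0,0,-0.05],0],[-1,[0,0,-0.05],0],[-1,[0,0,-0.05],0],[-1,[0,0,-0.02],0],[-1,[0,0,0],0]]'
```

```text
t: 20.75
eef_pos: [0.3768, 0.3044, 0.0057]
orientation: [-0.0, 1.0, -0.001, 0.001]
force: [-2.0, -0.4, 7.0]
width: 0.0439
grasp_force: 60.2
t: 21.5
eef_pos: [0.3765, 0.304, 0.1955]
orientation: [-0.001, 1.0, -0.001, 0.001]
force: [0.6, 0.3, -5.1]
width: 0.0442
grasp_force: 63.4
```

```bash
python3 -m creep '[[-1,[0.02,0.018,0],0],[-1,[0.0279,0.0253,0],0],[-1,[0.0279,0.0253,0],0],[-1,[0.0279,0.0253,0],0],[-1,[0.0279,0.0253,0],0],[-1,[0.0279,0.0253,0],0],[-1,[0.0279,0.0253,0],0],[-1,[0.0279,0.0253,0],0]]'; python3 -m creep '[[-1,[0,0,0],0],[-1,[0,0,0],0],[-1,[0,0,0],0],[-1,[0,0,0],0]]'; python3 - <<'E'
from h import *
p=cam('wrist','w9.png')
z=arm.read_state()['eef_pos'][2]+.046
print('knob',circ(seg(p,(.592,.11),.03,z-.008,z+.02)[0]),z)
print('base',circ(seg(p,(.592,.11),.04,.107,.118)[0]))
E
```

```text
t: 22.5
eef_pos: [0.5903, 0.1071, 0.1916]
orientation: [0.001, 1.0, -0.001, -0.003]
force: [-0.2, 0.3, -4.7]
width: 0.0446
grasp_force: 63.2
t: 23.0
eef_pos: [0.5905, 0.1092, 0.1945]
orientation: [0.0, 1.0, -0.0, -0.0]
force: [-0.2, 0.5, -5.6]
width: 0.0438
grasp_force: 63.1
knob (array([0.5957, 0.11  ]), 0.029, array([0.5964, 0.1105]), 4776, np.float64(0.2409)) 0.24067206120875267
base (array([0.593 , 0.1099]), 0.029, array([0.5988, 0.1101]), 3746, np.float64(0.1121))
```

```bash
python3 -m creep '[[-1,[0.002,-0.001,0.03],0],[-1,[0,0,0.03],0],[-1,[0,0,0.01],0],[-1,[0,0,0],0],[-1,[0,0,0],0],[-1,[0,0,0],0]]'
```

```text
t: 23.8
eef_pos: [0.594, 0.1096, 0.126]
orientation: [-0.0, 1.0, -0.001, 0.001]
force: [-0.9, 0.2, -5.1]
width: 0.0439
grasp_force: 63.1
```

```bash
python3 -m creep '[[-1,[-0.0008,0,0.004],0],[-1,[0,0,0.003],0],[-1,[0,0,0],0],[-1,[0,0,0],0],[-1,[0,0,0],0]]';python3 -m creep '[[-1,[0,0,0.001],0],[-1,[0,0,0],0],[-1,[0,0,0],0]]'
```

```text
t: 24.42
eef_pos: [0.5925, 0.1094, 0.1178]
orientation: [0.0, 1.0, -0.001, 0.0]
force: [-0.1, 0.2, -2.5]
width: 0.0442
grasp_force: 63.5
t: 24.8
eef_pos: [0.5927, 0.1095, 0.1178]
orientation: [0.0, 1.0, -0.001, 0.0]
force: [-2.4, -0.4, 5.0]
width: 0.044
grasp_force: 64.0
```

Touched down. I release and go up, then head for the cutters.

```bash
python3 -m creep '[[0.4,[0,0,0],0],[0.4,[0,0,0],0],[0.4,[0,0,0],0],[0.4,[0,0,0],0],[0.4,[0,0,-0.03],0],[0.4,[0,0,-0.05],0],[0.4,[0,0,-0.05],0],[0.4,[0,0,0],0]]'
python3 - <<'E'
from h import *
p=cam('wrist','w10.png')
print('wt',circ(seg(p,(.592,.11),.03,.155,.175)[0]),circ(seg(p,(.592,.11),.045,.136,.15)[0]))
print('base',circ(seg(p,(.592,.11),.04,.107,.118)[0]),'tt',circ(seg(p,(.592,.109),.09,.036,.045)[0]))
E
python3 -m creep '[[0.4,[-0.0225,-0.044,0],0],[0.4,[-0.0225,-0.044,0],0],[0.4,[-0.0225,-0.044,0],0],[0.4,[-0.0225,-0.044,0],0],[0.4,[-0.0225,-0.044,0],0],[0.4,[-0.0225,-0.044,0],0],[0.4,[-0.0225,-0.04,0],0],[0.4,[0,0,0],0]]'
python3 - <<'E'
from h import *
p=cam('wrist','w11.png');X=cloud(p)
P,C,mm=seg(p,(.432,.417),.12,.004,.03)
lab=cv2.connectedComponentsWithStats(mm.astype(np.uint8));i=1+lab[2][1:,4].argmax();print('cut',rect(X[lab[1]==i]))
E
```

```text
t: 25.8
eef_pos: [0.595, 0.1102, 0.2516]
orientation: [-0.001, 1.0, -0.001, 0.005]
force: [0.3, 1.1, -0.2]
width: 0.0598
grasp_force: 0.0
wt (array([0.5931, 0.1087]), 0.0109, array([0.5946, 0.1087]), 625, np.float64(0.1631)) (array([0.5931, 0.1087]), 0.0229, array([0.5972, 0.1087]), 1640, np.float64(0.1418))
base (array([0.593 , 0.1098]), 0.0288, array([0.6077, 0.1125]), 767, np.float64(0.1122)) tt (array([0.5911, 0.111 ]), 0.0699, array([0.6031, 0.1118]), 7961, np.float64(0.0403))
t: 26.85
eef_pos: [0.4314, 0.4173, 0.2449]
orientation: [0.0, 1.0, 0.003, -0.002]
force: [0.7, -0.8, 0.5]
width: 0.0602
grasp_force: 0.0
cut (array([439.5, 410.8]), array([158.2,  50.4]), 2.6, array([0.4362, 0.4129]), 2264, np.float64(0.011))
```

View pics/w11.png

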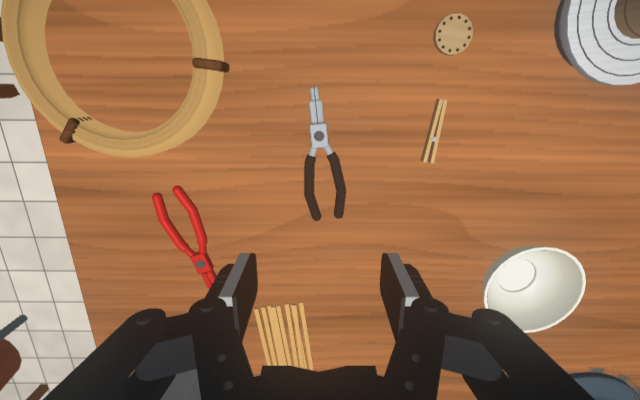

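The weight is centred to about 1 mm. The black cutters: jaw tip (314,88), pivot (319,136), handle ends (316,218) and (339,215).

```bash
python3 - <<'E'
from h import *
p=cam('wrist');X=cloud(p)
t=px2w(p,314,88,.01);j=px2w(p,319,136,.012);h1=px2w(p,316,218,.009);h2=px2w(p,339,215,.009);h=(h1+h2)/2
print(t,j,h1,h2,np.linalg.norm(t-h))
P,C,mm=seg(p,j,.11,.004,.03)
k=(C.max(1)-C.min(1)<45); 
for nm,s in(('steel',k&(C.mean(1)>90)),('dark',C.mean(1)<75)):
    Q=P[s];c=Q[:,:2].mean(0);w,v=np.linalg.eigh(np.cov((Q[:,:2]-c).T));d=v[:,1]*np.sign(v[0,1]);print(nm,len(Q),c,np.arctan2(d[1],d[0]),Q.min(0),Q.max(0))
print(arm.read_state()['eef_pos'])
E
```

```text
[0.5195311  0.41853211 0.01      ] [0.46744525 0.41289316 0.012     ] [0.36505812 0.41638835 0.009     ] [0.36912494 0.38754545 0.009     ] 0.15334024160502166
steel 963 [0.47736248 0.41777795] 0.11328017784747958 [0.44137034 0.39980664 0.00507769] [0.51850513 0.42822179 0.01513223]
dark 1212 [0.4045224  0.40951509] 0.13304070399637105 [0.36166493 0.38326406 0.00488454] [0.4458928  0.43360813 0.01454444]
[0.43502323 0.41313335 0.24501898]
```

```bash
python3 -m creep '[[0.05,[0.031,0,0.03],-0.11],[0.05,[0,0,0.06],0],[0.05,[0,0,0.06],0],[0.05,[0,0,0],0],[0.05,[0,0,0],0],[0.05,[0,0,0],0]]' 40
python3 - <<'E'
from h import *
p=cam('wrist','w12.png');print(arm.read_state()['eef_pos'])
t=arm.spot_in('cutters_joint',p);print(t)
P,C,mm=seg(p,(.466,.4133),.09,.007,.03)
k=(C.max(1)-C.min(1)<45)
Q=P[k&(C.mean(1)>90)];c=Q[:,:2].mean(0);w,v=np.linalg.eigh(np.cov((Q[:,:2]-c).T));d=v[:,1]*np.sign(v[0,1]);print(len(Q),c,np.arctan2(d[1],d[0]),rect(Q))
E
```

```text
t: 27.7
eef_pos: [0.4682, 0.4149, 0.0998]
orientation: [-0.002, 0.999, 0.054, 0.002]
force: [0.7, 0.8, 0.7]
width: 0.0446
grasp_force: 0.0
[0.46791223 0.41480548 0.09957667]
[{'centre': [0.3655, 0.5938, 0.0127], 'confidence': 0.88}, {'centre': [0.4367, 0.4203, 0.0118], 'confidence': 0.77}]
2106 [0.47824786 0.41793385] 0.11388146724471017 (array([480.4, 418.7]), array([77.1, 29.3]), 7.1, array([0.4782, 0.4179]), 2106, np.float64(0.0111))
```

View pics/w12.png

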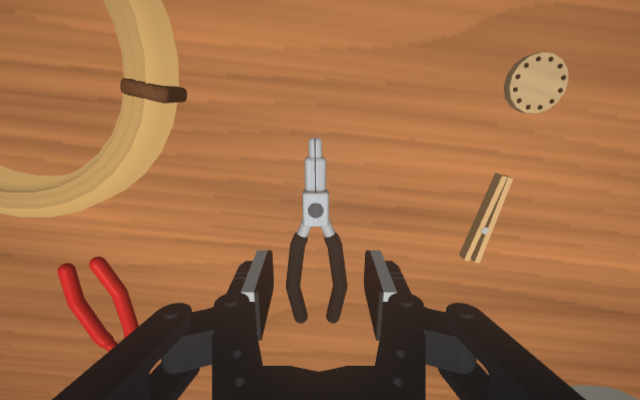

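```bash
python3 - <<'E'
from h import *
p=cam('wrist');s=arm.read_state();o=s['eef_pos'];print(o)
j=px2w(p,316,210,.012);y=.108
d=j-o;a=np.array([np.cos(y),np.sin(y)]);print(j,'tool dx,dy',d[:2]@a,-(d[:2]@[-a[1],a[0]]))
t=px2w(p,315.5,140,.01);print(np.linalg.norm(t-j))
E
```

```text
[0.46734565 0.41437882 0.09873592]
[0.46522451 0.41569207 0.012     ] tool dx,dy -0.0019672346616091863 -0.0015342391498260961
0.052346836166706996
```

```bash
python3 -m creep '[[0.05,[-0.002,-0.0015,0.045],0],[0.05,[0,0,0.045],0],[0.05,[0,0,0],0],[0.05,[0,0,0.004],0],[0.05,[0,0,0],0],[0.05,[0,0,0],0]]'
```

```text
t: 28.6
eef_pos: [0.4652, 0.4156, 0.0042]
orientation: [-0.001, 0.999, 0.054, 0.001]
force: [0.8, -0.2, 0.2]
width: 0.0445
grasp_force: 0.0
```

```bash
python3 -m creep '[[-1,[0,0,0],0],[-1,[0,0,0],0],[-1,[0,0,0],0],[-1,[0,0,0],0],[-1,[0,0,0],0],[-1,[0,0,-0.02],0],[-1,[0,0,-0.02],0],[-1,[0,0,0],0]]' 60; python3 -m creep '[[-1,[0,0,-0.05],0.053],[-1,[0,0,-0.05],0],[-1,[0,0,-0.05],0],[-1,[0,0,-0.05],0],[-1,[0,0,-0.03],0],[-1,[0,0,0],0]]'
```

```text
t: 29.6
eef_pos: [0.4657, 0.4162, 0.0454]
orientation: [-0.002, 0.999, 0.054, 0.002]
force: [-0.0, 0.4, -1.3]
width: 0.0186
grasp_force: 54.2
t: 30.35
eef_pos: [0.4651, 0.4159, 0.2753]
orientation: [-0.002, 1.0, 0.027, 0.002]
force: [0.3, -0.3, -2.6]
width: 0.0182
grasp_force: 54.3
```

```bash
python3 -m creep '[[-1,[0.006,0.028,0],0],[-1,[0.0122,0.0561,0],0],[-1,[0.0122,0.0561,0],0],[-1,[0.0122,0.0561,0],0],[-1,[0.0122,0.0561,0],0],[-1,[0.0122,0.0561,0],0],[-1,[0.0122,0.0561,0],0],[-1,[0.0122,0.0561,0],0]]';python3 -m creep '[[-1,[0.0122,0.0561,0.02],0],[-1,[0.006,0.028,0.04],0],[-1,[0,0,0.05],0],[-1,[0,0,0.05],0],[-1,[0,0,0],0],[-1,[0,0,0],0]]'
python3 - <<'E'
from h import *
p=cam('wrist','w13.png');s=arm.read_state();print(s['eef_pos'])
E
```

```text
t: 31.35
eef_pos: [0.5778, -0.0022, 0.2705]
orientation: [0.0, 1.0, 0.027, -0.002]
force: [0.8, 1.0, -0.7]
width: 0.0184
grasp_force: 54.4
t: 32.1
eef_pos: [0.6021, -0.083, 0.1135]
orientation: [0.0, 1.0, 0.027, 0.001]
force: [0.4, 0.2, -1.0]
width: 0.0188
grasp_force: 54.4
[ 0.60286332 -0.08308336  0.11453932]
```

View pics/w13.png

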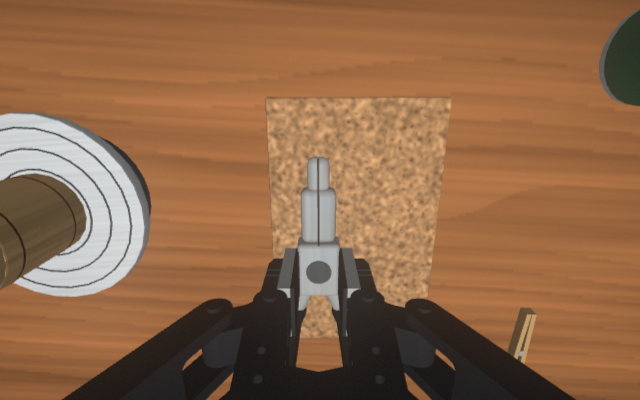

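```bash
python3 - <<'E'
from h import *
p=cam('wrist')
W=lambda u,v:px2w(p,u,v,.004)[:2].round(4)
for q in((267,97),(451,98),(273,240),(431,280),(318,337)):print(q,W(*q))
print('tip',px2w(p,318,160,.12).round(4),'joint',px2w(p,318,272,.122).round(4))
E
```

```text
(267, 97) [ 0.6797 -0.0411]
(451, 98) [ 0.6865 -0.1786]
(273, 240) [ 0.5626 -0.0469]
(431, 280) [ 0.5308 -0.1891]
(318, 337) [ 0.4628 -0.0911]
tip [ 0.6571 -0.0805  0.12  ] joint [ 0.6036 -0.0834  0.122 ]
```

```bash
python3 -m creep '[[-1,[-0.003,-0.002,0.05],0],[-1,[0,0,0.04],0],[-1,[0,0,0.008],0],[-1,[0,0,0],0],[-1,[0,0,0],0],[-1,[0,0,0],0]]'
```

```text
t: 32.95
eef_pos: [0.5996, -0.0814, 0.0164]
orientation: [0.0, 1.0, 0.027, 0.002]
force: [-0.8, -0.5, -2.6]
width: 0.0185
grasp_force: 54.4
```

```bash
python3 -m creep '[[-1,[0,0,0.005],0],[-1,[0,0,0.002],0],[-1,[0,0,0],0],[-1,[0,0,0],0]]'; python3 -m creep '[[-1,[0,0,0.001],0],[-1,[0,0,0],0],[-1,[0,0,0],0]]'
```

```text
t: 33.45
eef_pos: [0.5983, -0.0813, 0.008]
orientation: [0.0, 1.0, 0.027, -0.0]
force: [-1.8, -0.5, 3.8]
width: 0.0188
grasp_force: 55.1
t: 33.83
eef_pos: [0.5983, -0.0813, 0.008]
orientation: [0.0, 1.0, 0.027, -0.0]
force: [-4.3, 1.2, 11.0]
width: 0.0183
grasp_force: 55.8
```

```bash
python3 -m creep '[[0,[0,0,-0.001],0],[0,[0,0,0],0],[0,[0,0,0],0],[0,[0,0,-0.04],0],[0,[0,0,-0.06],0],[0,[0,0,-0.06],0],[0,[0,0,0],0]]'; python3 -m creep '[[0.1,[-0.0215,0.0496,0],0],[0.1,[-0.0215,0.0496,0],0],[0.1,[-0.0215,0.0496,0],0],[0.1,[-0.0215,0.0496,0],0],[0.1,[-0.0215,0.0496,0],0],[0.1,[-0.0215,0.0496,0],0],[0.1,[-0.0215,0.0496,0],0.1],[0.1,[0,0,0.02],0.097]]'; python3 -m creep '[[0.1,[0,0,0.03],0],[0.1,[0,0,0],0],[0.1,[0,0,0],0]]'
python3 - <<'E'
from h import *
p=cam('wrist','w14.png');s=arm.read_state();print(s['eef_pos'],s['orientation'])
X=cloud(p);P,C,mm=seg(p,(.48,-.437),.1,.014,.026)
lab=cv2.connectedComponentsWithStats(mm.astype(np.uint8));i=1+lab[2][1:,4].argmax();Q=X[lab[1]==i]
print(rect(Q),Q.min(0),Q.max(0))
E
```

```text
t: 34.7
eef_pos: [0.602, -0.0815, 0.1733]
orientation: [0.001, 1.0, 0.027, 0.006]
force: [-0.2, -1.0, -0.9]
width: 0.0424
grasp_force: 0.0
t: 35.7
eef_pos: [0.4636, -0.4427, 0.1476]
orientation: [0.002, 0.997, -0.077, 0.0]
force: [1.3, 0.9, 0.1]
width: 0.0472
grasp_force: 0.0
t: 36.08
eef_pos: [0.4674, -0.4362, 0.1179]
orientation: [0.0, 0.997, -0.071, 0.0]
force: [0.7, 0.1, 1.1]
width: 0.047
grasp_force: 0.0
[ 0.46772885 -0.43651058  0.118598  ] [ 4.67195704e-04  9.97483614e-01 -7.08931210e-02  6.22324946e-04]
(array([ 464.8, -436.1]), array([ 22. , 105.5]), 81.9, array([ 0.4598, -0.4353]), 2681, np.float64(0.0206)) [ 0.41222925 -0.44982535  0.0140155 ] [ 0.51715076 -0.41910755  0.02441307]
```

View pics/w14.png

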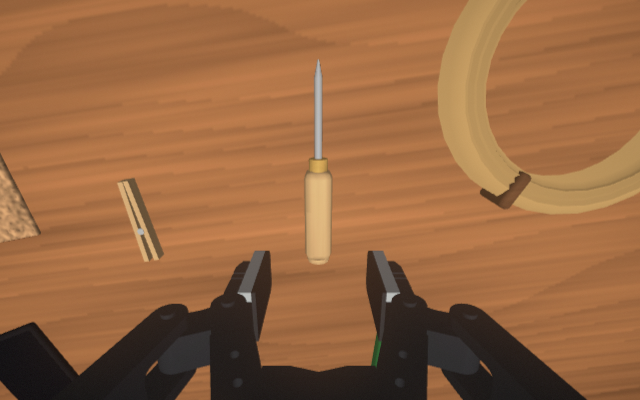

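The awl lies straight below, along the tool's x (column 318).

```bash
python3 -m creep '[[0.1,[-0.001,0,0.05],0],[0.1,[0,0,0.05],0],[0.1,[0,0,0.011],0],[0.1,[0,0,0],0],[0.1,[0,0,0],0],[0.1,[0,0,0],0]]'; python3 -m creep '[[-1,[0,0,0],0],[-1,[0,0,0],0],[-1,[0,0,0],0],[-1,[0,0,0],0]]' 50
```

```text
t: 36.88
eef_pos: [0.4672, -0.437, 0.0088]
orientation: [0.001, 0.997, -0.071, 0.001]
force: [-0.1, 0.1, -0.1]
width: 0.0469
grasp_force: 0.0
t: 37.38
eef_pos: [0.4667, -0.4366, 0.0078]
orientation: [0.001, 0.997, -0.071, 0.001]
force: [-0.6, 0.1, 5.5]
width: 0.0206
grasp_force: 50.4
```

```bash
python3 -m creep '[[-1,[0,0,-0.02],0],[-1,[0,0,-0.04],0],[-1,[0,0,-0.04],0],[-1,[0,0,0],-0.0985],[-1,[0,0,0],-0.0985],[-1,[0,0,0],0],[-1,[0,0,0],0]]';  python3 -m creep '[[-1,[0.0169,-0.0464,0],0],[-1,[0.0169,-0.0464,0],0],[-1,[0.0169,-0.0464,0],0],[-1,[0.0169,-0.0464,0],0],[-1,[0.0169,-0.0464,0],0],[-1,[0.0169,-0.0464,0],0],[-1,[0,0,0],0],[-1,[0,0,0],0]]'
python3 - <<'E'
from h import *
p=cam('wrist','w15.png');s=arm.read_state();print(s['eef_pos'],s['orientation'])
E
```

```text
t: 38.25
eef_pos: [0.4661, -0.4361, 0.107]
orientation: [0.0, 1.0, 0.027, 0.0]
force: [-1.0, 0.2, -1.0]
width: 0.0207
grasp_force: 49.6
t: 39.25
eef_pos: [0.552, -0.1529, 0.1067]
orientation: [0.0, 1.0, 0.027, -0.0]
force: [0.6, 0.0, -0.7]
width: 0.0205
grasp_force: 49.6
[ 0.55172071 -0.15382091  0.10670272] [ 4.63158678e-04  9.99651946e-01  2.63766239e-02 -2.15380471e-04]
```

View pics/w15.png

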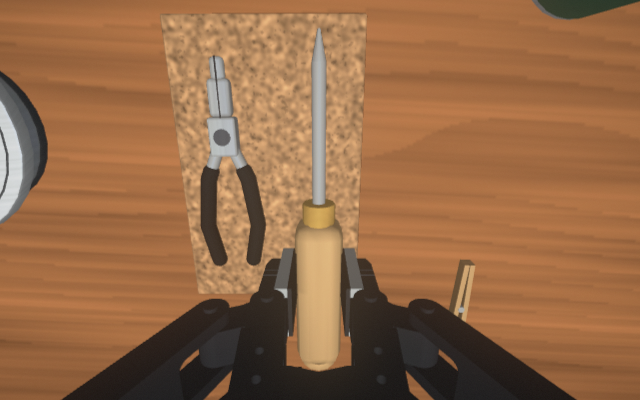

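```bash
python3 - <<'E'
from h import *
p=cam('wrist')
W=lambda u,v,z=.004:px2w(p,u,v,z)[:2].round(4)
FL,FR,NL,R2=W(163,15),W(366,14),W(198,293),W(358,245)
print(FL,FR,NL,R2)
d=FL-NL;y1=np.arctan2(d[1],d[0]);e=FL-FR;y2=np.arctan2(-e[0],e[1]);d=FR-R2;y3=np.arctan2(d[1],d[0]);print('yaws',y1,y2,y3,np.linalg.norm(FL-NL),np.linalg.norm(e))
y=.055;a=np.array([np.cos(y),np.sin(y)]);n=np.array([-a[1],a[0]])
c=((FL+FR)/2-.11*a+NL+.11*a-.07*n)/2;print('c',c)
for q in(W(222,138,.016),W(217,57,.014),W(220,264,.014),W(254,262,.014)):
    print(q,((q-c)@a).round(4),((q-c)@n).round(4))
q=arm.read_state()['eef_pos'][:2];print('tcp',(q-c)@a,(q-c)@n)
E
```

```text
[ 0.6773 -0.0435] [ 0.6851 -0.1796] [ 0.4599 -0.0529] [ 0.514  -0.1899]
yaws 0.04321135531307186 0.05724817793942538 0.06012615416356625 0.21760312497756096 0.13632332889127965
c [ 0.57247403 -0.11717208]
[ 0.599  -0.0831] 0.0284 0.0326
[ 0.6524 -0.0814] 0.0818 0.0313
[ 0.4958 -0.0766] -0.0743 0.0447
[ 0.4991 -0.1045] -0.0726 0.0167
tcp -0.02287213415280246 -0.03585604855512279
```

```bash
python3 -m creep '[[-1,[0,0,0.04],0],[-1,[0,0,0.04],0],[-1,[0,0,0.01],0],[-1,[0,0,0],0],[-1,[0,0,0.002],0],[-1,[0,0,0],0],[-1,[0,0,0],0]]'
```

```text
t: 40.22
eef_pos: [0.5526, -0.1526, 0.0155]
orientation: [0.0, 1.0, 0.027, 0.001]
force: [0.3, 0.4, 0.2]
width: 0.0207
grasp_force: 49.6
```

```bash
python3 -m creep '[[-1,[0,0.001,0.0025],0],[-1,[0,0,0],0],[-1,[0,0,0.001],0],[-1,[0,0,0],0],[-1,[0,0,0],0]]'
```

```text
t: 40.85
eef_pos: [0.5522, -0.1536, 0.0117]
orientation: [0.0, 1.0, 0.027, 0.0]
force: [-1.6, -0.6, 6.1]
width: 0.0205
grasp_force: 50.3
```

Contact. I release, lift and check.

```bash
python3 -m creep '[[-0.2,[0,0,-0.0005],0],[-0.2,[0,0,0],0],[-0.2,[0,0,0],0],[-0.2,[0,0,-0.03],0],[-0.2,[0,0,-0.06],0],[-0.2,[0,0,-0.06],0],[-0.2,[-0.04,0,-0.06],0],[-0.2,[-0.05,-0.04,-0.03],0]]'; python3 -m creep '[[-0.2,[-0.04,-0.04,-0.02],0],[-0.2,[0,0,0],0],[-0.2,[0,0,0],0]]'
python3 - <<'E'
from h import *
p=cam('wrist','w16.png');s=arm.read_state();print(s['eef_pos'])
q=cam('scene','s16.png')
cv2.imwrite('pics/both.png',np.vstack([p['frame'][:,:,::-1][:300],q['frame'][:,:,::-1][100:400]]))
for r in(p,q):print('knob',circ(seg(r,(.593,.11),.03,.155,.175)[0]))
E
```

```text
t: 41.85
eef_pos: [0.4724, -0.1246, 0.2432]
orientation: [0.001, 1.0, 0.025, 0.003]
force: [1.0, 1.5, 0.8]
width: 0.0341
grasp_force: 0.0
t: 42.22
eef_pos: [0.4296, -0.0852, 0.2604]
orientation: [0.0, 1.0, 0.027, 0.001]
force: [0.0, -0.6, 0.5]
width: 0.0344
grasp_force: 0.0
[ 0.42977808 -0.08545399  0.25998018]
knob (array([0., 0.]), 0.0, array([nan, nan]), 0, np.float64(nan))
knob (array([0.5938, 0.1082]), 0.0109, array([0.5954, 0.1075]), 61, np.float64(0.1621))h.py:22: RuntimeWarning: Mean of empty slice.
  (c,r)=cv2.minEnclosingCircle(P[:,:2].astype(np.float32));return np.round(c,4),round(r,4),P[:,:2].mean(0).round(4),len(P),P[:,2].mean().round(4)
  ret = um.true_divide(
  ret = ret.dtype.type(ret / rcount)
```

View pics/both.png

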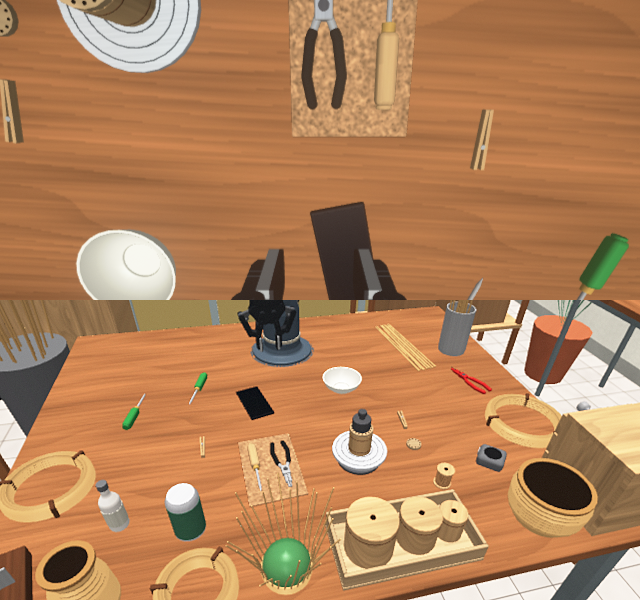

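The scene shows the stack upright, and both tools on the cork pointing away with the cutters on the turntable side. I want a precise check of how far across they lie.

```bash
python3 -m creep '[[-0.2,[0.035,0.018,-0.04],0],[-0.2,[0.035,0.018,0],0],[-0.2,[0,0,0],0],[-0.2,[0,0,0],0],[-0.2,[0,0,0],0]]'
python3 - <<'E'
from h import *
p=cam('wrist','w17.png');X=cloud(p);f=cv2.cvtColor(p['frame'],cv2.COLOR_RGB2HSV);print(arm.read_state()['eef_pos'])
c=np.array([.5755,-.117]);y=.055;R=np.array([[np.cos(y),-np.sin(y)],[np.sin(y),np.cos(y)]])
L=(X[...,:2]-c)@R
tab=X[...,2]
# mat edges across: saturation profile along lateral direction, mean over strip
g=cv2.GaussianBlur(f[...,1].astype(np.float32),(3,3),0)
for lo,hi in((-.1,-.05),(-.05,0),(0,.05),(.05,.1)):
    m=(L[...,0]>lo)&(L[...,0]<hi)&(X[...,2]<.008)
    b=np.arange(-.1,.1,.001);pr=np.array([g[m&(abs(L[...,1]-t)<.0012)].mean() for t in b])
    s=np.where(pr<138)[0];s2=np.where((pr<138)&(abs(abs(b)-.07)<.012))[0]
    print('edges',lo,b[s2[0]] if len(s2) else None,b[s2[-1]] if len(s2) else None)
for nm,s in(('cut',L[...,1]>.0),('awl',L[...,1]<0)):
    for lo,hi in((-.1,-.05),(-.05,0),(0,.05),(.05,.1)):
        m=s&(L[...,0]>lo)&(L[...,0]<hi)&(X[...,2]>.008)&(X[...,2]<.04)&(abs(L[...,1])<.068)
        if m.sum()>20:print(nm,lo,np.percentile(L[m][:,1],[1,50,99]).round(4),L[m][:,0].min().round(3),L[m][:,0].max().round(3))
E
```

```text
t: 42.95
eef_pos: [0.5005, -0.1167, 0.2996]
orientation: [-0.0, 1.0, 0.027, -0.001]
force: [0.2, -1.0, -0.1]
width: 0.0343
grasp_force: 0.0
[ 0.50056703 -0.11664484  0.29991626]
edges -0.1 -0.06799999999999998 0.07200000000000015
edges -0.05 -0.06799999999999998 0.07200000000000015
edges 0 -0.06799999999999998 0.07200000000000015
edges 0.05 -0.06799999999999998 0.07200000000000015
cut -0.1 [0.0095 0.041  0.0557] -0.08 -0.05
cut -0.05 [0.0081 0.0399 0.0567] -0.05 -0.0
cut 0 [0.0178 0.0334 0.0483] 0.0 0.05
cut 0.05 [0.026  0.0338 0.0418] 0.051 0.078
awl -0.1 [-0.0468 -0.0356 -0.0252] -0.081 -0.05
awl -0.05 [-0.0469 -0.0353 -0.0252] -0.05 -0.001
awl 0 [-0.0434 -0.0359 -0.0295] 0.0 0.05
awl 0.05 [-0.0391 -0.0361 -0.0333] 0.05 0.079<stdin>:10: RuntimeWarning: Mean of empty slice.
  ret = ret.dtype.type(ret / rcount)
```

View pics/w17.png

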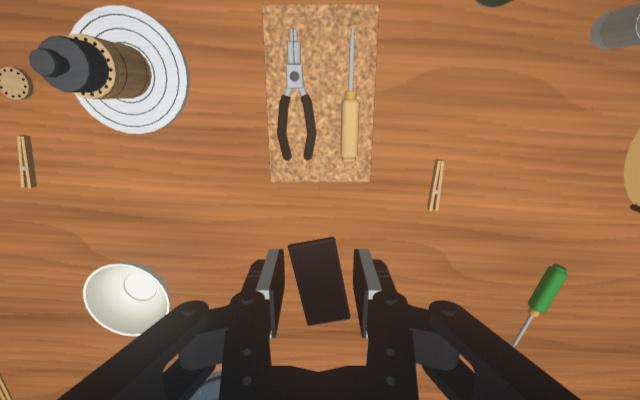

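Both tools lie straight, wholly on the cork, and within about 4 mm of their strips' middle lines. The stack is upright. I hand in.

```bash
python3 -c "
from cell import arm
print(arm.job_done())"
```

```text
the job is handed in; nothing more can be done
None
```

The job is handed in, at about 43 s of the 138 s: the former, large base and weight stand stacked within about 3 mm of the turntable's centre. The cutters and awl lie straight on the cork in their own halves, 3–4 mm off the middle lines, which I judged close enough not to regrasp. The small base was left where it lay.

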